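# Square up a stack of plates

## Robot

A 7-joint arm with a two-finger parallel gripper is mounted at the origin on a cart in front of the work surface, level with it; the furniture and walls round the work are solid. World frame = base frame: x ahead of the robot, y to its left, z up, the work surface at z = 0. Lengths are in m, angles in rad, forces in N, time in s.
With the tool pointing down it reaches from about 0.4 to 0.85 m from the base axis. Payload 6.9 kg.
Tool frame: the origin (TCP) lies at the very end of the fingers, on their centre line; the grasp point (between the pads) lies 19 mm behind it; z points along the fingers, y is the line along which they close (so a half turn about z gives the same grasp; the last joint's range is limited). The gripper opens to 85 mm and grips with 20 to 120 N. Pads are 22 mm wide; open, the fingers measure 114 mm over their backs; the gripper's body (76 mm by 85 mm) begins 54 mm behind the grasp point. The pads swing forward as they close: fully open they stand 13 mm farther back than shut.
Start: joints at [-1.119, 0.507, -0.238, 1.5, 0.126, 1.149, -0.155], TCP at [0.212, 0.588, 0.231] pointing down, gripper open.
Joint ranges: [-3.08, 3.08], [-0.24, 2.05], [-1.43, 1.35], [0, 2.5], [-1.52, 4.66], [0.17, 1.96], [-2.89, 2.89]. Speed limits (rad/s): [2.39, 2.39, 3.14, 3.14, 3.14, 3.14, 3.14].

## Interface

Orientations are given as a unit quaternion [x, y, z, w].
In Python, from plant import sense, viewer, workorder gives the robot as it stands.
- The arm moves only by the tool step_arm, never from a script. Its argument "deltas" is a list of rows, each an object of numbers: "hand": the opening, from 0 (shut) to 1 (fully open); "x", "y", "z": the shift along the tool's x, y, z in mm; "yaw": the turn about the tool's z in rad. A call has 1 to 12 rows; each row is the pose to reach, as a shift and turn from the pose commanded when the call began, along the tool's axes at that moment; what a row does not reach only later rows make up. A row lasts 1/8 s, in which the tool goes at most 62.5 mm and 10.7 degrees, less where a joint would pass 70% of its speed; a pose out of reach is approached as far as the arm can. A call with a gripper value outside its range is refused whole. The fingers move at their own pace and stop on an object; "force" is the grip in N (left out, the last holds). Time passes only in rows, so rows that repeat a pose let the fingers close. It gives the time, the measured TCP pose, the force, the opening and the grip force at its end, in the units of the state.
- sense(): the state, without advancing time (a new reading comes with each control period).
- viewer.read_camera(name): name is "scene" or "side" or "wrist"; returns (picture, depth): 480x640x3 uint8, blue, green, red; 480x640 float32, m along the optical axis (not along the pixel's ray), 0 where there is no reading.
- viewer.camera_info(name): a dict with "fx", "fy", "cx", "cy" (pixels), "k1" (the pictures are not rectified: a ray, as slopes to the right and down, at radius r is drawn at 1 + k1 r^2 times it, then the intrinsics apply), "rvec" (rotation vector, rad) and "tvec" (3), from world to camera coordinates, as OpenCV has them. Camera axes: x right, y down, z forward; pixel columns grow to the right and rows downward; lengths in m; the calibration is good to about 2 mm. A picture is of the moment at which its call begins: read the wrist's pose just before it. camera_info takes no time and is no camera call; for the wrist camera it gives the pose at the moment of the call.
- workorder.hand_in(): hands the job in; it is judged then, once.
The state is a dict: "t": time; "joint_positions": joint angles; "joint_velocities": joint speeds; "joint_torque": joint torques, N m; "tool_pos": TCP position; "tool_rot": TCP orientation; "force": force on the tool from outside, world axes, zero at the start; "torque": the same for the moment, N m; "gripper_width": opening from 0.0 (shut) to 1.0 (fully open); "grip_force": force on a finger pad.
Only numpy, scipy, OpenCV 4.12 (cv2) and the standard library are available. Lean on these libraries where they do the work, as an engineer would, in place of code of your own. Each camera call takes 0.05 s, during which the arm holds its last target. There are 200 camera calls.

## Task

The three plates on the wooden squaring board have been left in a staggered stack. Tap their edges until the stack is pushed home into the corner against both fences, with the plates flat on one another and all edges in line, then let go.

Things in the scene. Friction and masses are not known exactly. Their poses are not given: they have to be found in the camera images.
- seat (a point): Where a plate's centre belongs, on top of a fixed plywood board (170 x 200 x 6 mm thick; its middle is at x -30, y -30 mm from here). Dark wooden fences along the board's +x (far) and +y (left) edges, 18 mm thick, tops 36 mm above the table, meet in a corner; other sides open. Inner faces: 35 mm from here in +x, 50 mm in +y. Axes square to the fences, z up; board turned up to 25 degrees.
- plate_low_c (a point): The lowest of three equal loose grey plates, 70 (x) x 100 (y) x 8 mm thick, about 80 g, a dark hole mark near each corner, stacked flat on the board, each 18 to 50 mm short of home in both x and y of the seat and up to 7 degrees askew. Point: the plate's centre, half-way up (10 mm above the table); axes along its sides. They slide easily (under 4 N).
- plate_mid_c (a point): The middle one of three equal loose grey plates, 70 (x) x 100 (y) x 8 mm thick, about 80 g, a dark hole mark near each corner, stacked flat on the board, each 18 to 50 mm short of home in both x and y of the seat and up to 7 degrees askew. Point: the plate's centre, half-way up (18 mm above the table); axes along its sides. They slide easily (under 4 N).
- plate_top_c (a point): The uppermost of three equal loose grey plates, 70 (x) x 100 (y) x 8 mm thick, about 80 g, a dark hole mark near each corner, stacked flat on the board, each 18 to 50 mm short of home in both x and y of the seat and up to 7 degrees askew. Point: the plate's centre, half-way up (26 mm above the table); axes along its sides. They slide easily (under 4 N).
Mind the look-alikes: they are no part of the job. What is shaped like the part that bears plate_top_c but pink is not meant.

How it is judged:
By the outcome, as a careful person would: the job done as asked, in the order asked, and still so for the second after the job is handed in, with the robot touching nothing.
It also fails if it takes over 58 s, if anything falls off the work surface, if the arm or the gripper's body presses on something with over 40 N, if the wrist force passes 120 N, or if a joint passes its speed limit or range.

## Working session

There is one attempt and no reset: what is moved stays moved. The work goes in short steps, Python scripts to look and compute and a tool call to move; the robot and the scene stay as the last step left them, time stands still between calls to the robot, and variables do not carry over. Pictures are saved under pics/ and viewed, at most 10 in all, crops included, and the job is handed in when it is done.

Besides the shell and the picture viewer there is one more tool, called after "Emit:" by a JSON object that holds its "method" and its "body", one argument or row to a line. step_arm: Moves the arm, as the interface text tells. Its arguments: {"type":"object","properties":{"deltas":{"type":"array"},"force":{"type":"number"}},"required":["deltas"]}

```bash
mkdir -p pics; ls
python3 - <<'E'
from plant import sense, viewer
import cv2,numpy as np
s=sense();print(s['t'],s['tool_pos'],s['tool_rot'],s['gripper_width'])
for n in ['scene','side']:
    im,d=viewer.read_camera(n);cv2.imwrite(f'pics/{n}0.png',im);np.savez(f'/tmp/{n}0.npz',im=im,d=d,**{k:np.array(v) for k,v in viewer.camera_info(n).items()})
    print(viewer.camera_info(n))
E
```

```text
pics
0.0 [0.21173843 0.58750007 0.23043081] [ 1.72035896e-01  9.85090269e-01 -8.89612037e-04 -1.45945952e-04] 1.0028109329439634
{'fx': 460.8439951694968, 'fy': 460.8439951694968, 'cx': 317.2763640070111, 'cy': 241.30538319510865, 'k1': -0.1021957278846093, 'rvec': array([ 0.9539595 , -2.29838306,  1.22326032]), 'tvec': array([0.35998488, 0.26516351, 0.58000694])}
{'fx': 465.00151918981857, 'fy': 465.00151918981857, 'cx': 307.60764478271983, 'cy': 245.4244639574765, 'k1': -0.11611103127074525, 'rvec': array([ 0.43594818, -2.93141645,  0.82881406]), 'tvec': array([0.50944438, 0.16218365, 0.85769521])}
```

View pics/scene0.png

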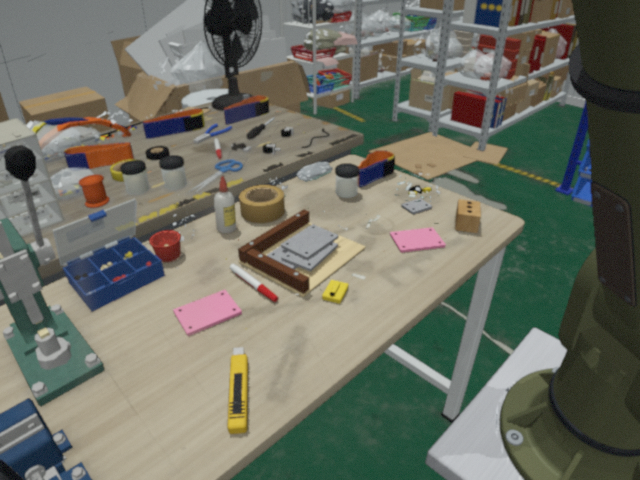

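View pics/side0.png

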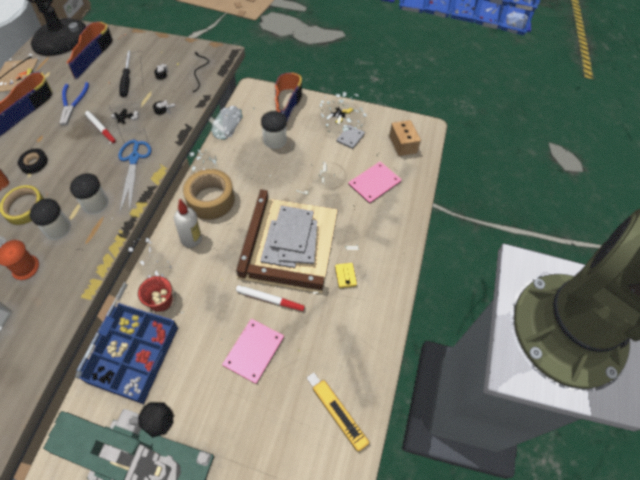

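Side view: the grey stack is at (290,235) on the board, with dark fences on the left (250,235, far +x) and bottom (285,275, +y). The pink plates at (375,182) and (254,350) are look-alikes, not grey and not on the board. I'll enlarge the stack.

```bash
cat > h.py <<'E'
import numpy as np, cv2
def K(c): return np.array([[c['fx'],0,c['cx']],[0,c['fy'],c['cy']],[0,0,1.]]), np.array([float(c['k1']),0,0,0,0])
def p2w(c,px,z):
    k,d=K(c); u=cv2.undistortPoints(np.array(px,float).reshape(-1,1,2),k,d)[:,0]
    R=cv2.Rodrigues(np.array(c['rvec']))[0]; t=np.array(c['tvec']); C=-R.T@t
    r=np.c_[u,np.ones(len(u))]@R
    return C+r*((np.broadcast_to(z,len(u))-C[2])/r[:,2])[:,None]
def w2p(c,P):
    k,d=K(c); return cv2.projectPoints(np.array(P,float).reshape(-1,1,3),np.array(c['rvec']),np.array(c['tvec']),k,d)[0][:,0]
E
python3 - <<'E'
import cv2,numpy as np
im=np.load('/tmp/side0.npz')['im'];cv2.imwrite('pics/crop1.png',cv2.resize(im[180:300,225:355],None,fx=5,fy=5,interpolation=cv2.INTER_CUBIC)[:600])
E
```

```text
(no output)
```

View pics/crop1.png

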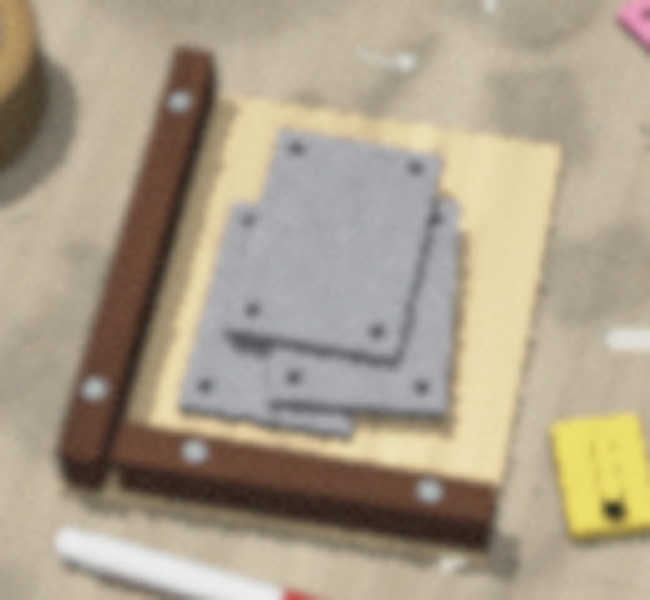

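```bash
cat > m.py <<'E'
from h import *
from scipy.optimize import least_squares
c=dict(np.load('/tmp/side0.npz')); 
off=lambda q: np.array(q,float)/5+[225,180]-.4
def fit(P,q,seed):
    P=np.array(P)/1000.
    def W(v):
        R=np.array([[np.cos(v[2]),-np.sin(v[2])],[np.sin(v[2]),np.cos(v[2])]]); return np.c_[P[:,:2]@R.T+v[:2],P[:,2]]
    f=lambda v:(w2p(c,W(v))-off(q)).ravel()
    r=least_squares(f,seed); return r.x,f(r.x).reshape(-1,2).round(1).tolist()
S=[(35,-130,36),(53,-130,36),(-115,50,36),(-115,-130,6),(35,50,36)]
s,e=fit(S,[(213,55),(178,48),(497,487),(562,145),(125,428)],[.5,.2,0]);print('seat',s,np.degrees(s[2]),e)
def plate(n,P,q):
    v,e=fit(P,q,list(s)); d=v-s; ct,st=np.cos(s[2]),np.sin(s[2])
    print(n,v,'rel mm',np.round([1000*(ct*d[0]+st*d[1]),1000*(-st*d[0]+ct*d[1]),np.degrees(d[2])],1),e)
plate('top',[(35,-50,30),(-35,-50,30),(-35,50,30),(35,50,30)],[(282,130),(442,157),(400,360),(228,331)])
plate('mid',[(35,50,22),(-35,50,22),(-35,-50,22)],[(270,400),(445,412),(462,205)])
plate('low',[(35,50,14),(-35,50,14),(35,-50,14)],[(180,408),(352,432),(233,203)])
E
python3 m.py
```

```text
seat [0.60348561 0.01012684 0.12439089] 7.127073144369186 [[0.5, 0.1], [-0.9, 0.3], [1.8, -0.3], [0.4, 0.7], [-1.9, -0.7]]
top [ 0.57771118 -0.0441399   0.1096369 ] rel mm [-32.3 -50.6  -0.8] [[-0.5, -0.1], [0.7, -0.3], [0.2, 0.2], [-0.5, 0.1]]
mid [ 0.55987852 -0.0264844   0.21749178] rel mm [-47.8 -30.9   5.3] [[-0.5, 0.2], [0.4, 0.3], [0.2, -0.6]]
low [ 0.5886524  -0.01522151  0.12283608] rel mm [-17.9 -23.3  -0.1] [[-0.2, -0.1], [0.5, 0.6], [-0.2, -0.5]]
```

```bash
cat > go.py <<'E'
import sys; from h import *; from plant import sense
from scipy.spatial.transform import Rotation as Ro
S=np.array([.6035,.0101]); th=np.radians(7.13)
Rs=np.array([[np.cos(th),-np.sin(th)],[np.sin(th),np.cos(th)]])
def delta(x,y,z):
    s=sense(); R=Ro.from_quat(s['tool_rot']).as_matrix()
    w=np.r_[S+Rs@np.array([x,y])/1000,z/1000]
    ya=R[:2,1]; yw=th+np.pi/2-np.arctan2(ya[1],ya[0])
    return (R.T@(w-s['tool_pos'])*1000).round(1), 'yaw',round(-((yw+np.pi)%(2*np.pi)-np.pi),3)
def here():
    s=sense(); return s['t'],(Rs.T@(s['tool_pos'][:2]-S)*1000).round(1),s['tool_pos'][2].round(4),np.round(s['force'],1)
if __name__=='__main__':
    print(here()); print(delta(*map(float,sys.argv[1:4])))
E
python3 go.py -114 -35 120
```

```text
(0.1, array([-317. ,  621.6]), np.float64(0.2305), array([ 0.1,  0.3, -0.2]))
(array([-478.5, -493.1,  111.3]), 'yaw', np.float64(-0.47))
```

Emit:
{"method": "step_arm", "body": {
  "deltas": [
    {"hand":0,"x":-40,"y":-41,"z":0,"yaw":-0.05},
    {"hand":0,"x":-80,"y":-82,"z":0,"yaw":-0.1},
    {"hand":0,"x":-120,"y":-123,"z":0,"yaw":-0.15},
    {"hand":0,"x":-160,"y":-164,"z":0,"yaw":-0.2},
    {"hand":0,"x":-200,"y":-205,"z":0,"yaw":-0.25},
    {"hand":0,"x":-240,"y":-246,"z":0,"yaw":-0.3},
    {"hand":0,"x":-280,"y":-288,"z":0,"yaw":-0.35},
    {"hand":0,"x":-320,"y":-330,"z":0,"yaw":-0.4},
    {"hand":0,"x":-360,"y":-371,"z":20,"yaw":-0.45},
    {"hand":0,"x":-400,"y":-412,"z":40,"yaw":-0.47},
    {"hand":0,"x":-440,"y":-453,"z":60,"yaw":-0.47},
    {"hand":0,"x":-478,"y":-493,"z":80,"yaw":-0.47}
  ]
}}

```text
t: 1.6
tool_pos: [0.495, -0.0396, 0.1506]
tool_rot: [-0.062, 0.998, 0.0, 0.0]
force: [1.0, 0.5, -0.2]
gripper_width: 0.003
grip_force: 0.0
```

```bash
python3 go.py -114 -35 120
python3 - <<'E'
from plant import viewer,sense
import cv2
im,d=viewer.read_camera('wrist');cv2.imwrite('pics/w1.png',im)
import numpy as np
np.savez('/tmp/w1.npz',im=im,d=d,**{k:np.array(v) for k,v in viewer.camera_info('wrist').items()})
E
```

```text
(1.6, array([-113.9,  -35.9]), np.float64(0.1506), array([ 1. ,  0.5, -0.2]))
(array([ 0.1,  0.9, 30.6]), 'yaw', np.float64(-0.0))
```

View pics/w1.png

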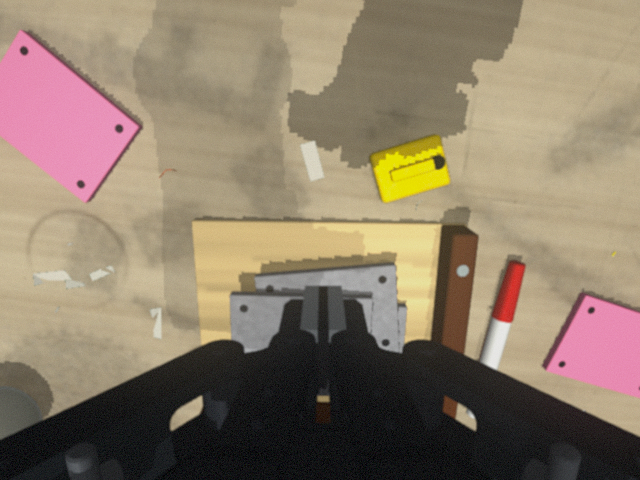

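The wrist view shows the tool lined up with the board: near board edge from (193,219) to (441,222), left edge down to (201,340), +y fence at (455,300), and the yellow item at (411,168) off the board. I'll check the seat estimate against these.

Run:
```python
from go import *
c=dict(np.load('/tmp/w1.npz'))
for q,z in [((193,219),.006),((441,222),.006),((201,342),.006),((475,235),.036),((464,350),.036),((372,290),.03),((232,292),.03),((395,263),.022),((254,274),.022),((398,352),.022)]:
    p=p2w(c,[q],z)[0]; print(q,z,(Rs.T@(p[:2]-S)*1000).round(1))
```

```text
(193, 219) 0.006 [-117.6 -138.1]
(441, 222) 0.006 [-114.2   38.5]
(201, 342) 0.006 [ -19.7 -141. ]
(475, 235) 0.036 [-112.5   52.5]
(464, 350) 0.036 [-29.3  52.7]
(372, 290) 0.03 [-72.6 -12.3]
(232, 292) 0.03 [ -71.6 -107.8]
(395, 263) 0.022 [-89.2   4. ]
(254, 274) 0.022 [-81.7 -93.5]
(398, 352) 0.022 [-20.1   9.1]
```

Run:
```python
from go import *
from plant import viewer
s=sense(); c=viewer.camera_info('wrist'); c0=dict(np.load('/tmp/w1.npz'))
print(here(),'tip px',w2p(c,[s['tool_pos']]),w2p(c0,[s['tool_pos']]))
R=cv2.Rodrigues(c['rvec'])[0]; C=-R.T@c['tvec']; print('cam seat',Rs.T@(C[:2]-S)*1000,C[2],'axis',R[2])
d=c0['d']
for q in [(300,240),(215,260),(225,150),(430,260),(250,305)]: print(q,d[q[1],q[0]])
# side depth check
for n,qs in [('side',[(290,230),(325,215),(340,320)])]:
    e=dict(np.load(f'/tmp/{n}0.npz')); R=cv2.Rodrigues(e['rvec'])[0]
    for q in qs:
        u=cv2.undistortPoints(np.array(q,float).reshape(1,1,2),*K(e))[0,0]; P=R.T@(np.r_[u,1]*e['d'][q[1],q[0]]-e['tvec']); print(n,q,P)
# where is the whole board seen in scene cam: predicted corner pixels
e=dict(np.load('/tmp/scene0.npz'))
for p in [(-115,-130,6),(-115,68,36),(53,68,36),(53,-130,36),(35,-130,36)]:
    w=np.r_[S+Rs@np.array(p[:2])/1000,p[2]/1000]; print(p,w2p(e,[w]).round(1),w2p(c0,[w]).round(1))
```

```text
(1.65, array([-113.8,  -44.2]), np.float64(0.1482), array([ 2.4, -6.4, -0.1])) tip px [[324.3761986  309.15596792]] [[324.3761986  309.15596792]]
cam seat [-179.83516747  -43.59430243] 0.28989526910083874 axis [ 0.26038196  0.02557087 -0.96516702]
(300, 240) 0.29711935
(215, 260) 0.30165806
(225, 150) 0.28669974
(430, 260) 0.30236313
(250, 305) 0.28434822
side (290, 230) [ 0.58124942 -0.04003532  0.0266727 ]
side (325, 215) [ 0.52698099 -0.11153164  0.00500141]
side (340, 320) [ 0.43687729  0.10594087 -0.00216794]
(-115, -130, 6) [[364.9 245.8]] [[204.5 222.4]]
(-115, 68, 36) [[303.7 282.1]] [[499.1 231.1]]
(53, 68, 36) [[237.2 248.8]] [[473.4 445.1]]
(53, -130, 36) [[302.1 208.6]] [[213.4 446.5]]
(35, -130, 36) [[308.4 211. ]] [[211.2 427.2]]
```

The offset comes from the arm still settling when the picture was taken. The geometry agrees otherwise, so I'll descend and push +x.

Emit:
{"method": "step_arm", "body": {
  "deltas": [
    {"hand":0,"x":0,"y":0,"z":0},
    {"hand":0,"x":0,"y":0,"z":30},
    {"hand":0,"x":0,"y":0,"z":60},
    {"hand":0,"x":0,"y":0,"z":60}
  ]
}}

```text
invalid input
```

```bash
python3 go.py -114 -35 10
```

```text
(1.65, array([-113.8,  -44.2]), np.float64(0.1482), array([ 2.4, -6.4, -0.1]))
(array([1.000e-01, 9.800e+00, 1.382e+02]), 'yaw', np.float64(-0.008))
```

Perhaps all the keys are required in each row.

Emit:
{"method": "step_arm", "body": {
  "deltas": [
    {"hand":0,"x":0,"y":0,"z":0,"yaw":0},
    {"hand":0,"x":0,"y":0,"z":25,"yaw":0},
    {"hand":0,"x":0,"y":0,"z":60,"yaw":0},
    {"hand":0,"x":0,"y":0,"z":60,"yaw":0},
    {"hand":0,"x":0,"y":0,"z":60,"yaw":0}
  ]
}}

```text
t: 2.28
tool_pos: [0.4948, -0.037, 0.0923]
tool_rot: [-0.063, 0.998, 0.0, 0.0]
force: [-0.1, 0.7, 1.1]
gripper_width: 0.002
grip_force: 0.0
```

```bash
python3 go.py -114 -35 10
```

```text
(2.275, array([-113.7,  -33.2]), np.float64(0.0923), array([-0.1,  0.7,  1.1]))
(array([ 0.4, -1.8, 82.3]), 'yaw', np.float64(0.001))
```

Emit:
{"method": "step_arm", "body": {
  "deltas": [
    {"hand":0,"x":0,"y":-2,"z":30,"yaw":0},
    {"hand":0,"x":0,"y":-2,"z":55,"yaw":0},
    {"hand":0,"x":0,"y":-2,"z":72,"yaw":0},
    {"hand":0,"x":0,"y":-2,"z":80,"yaw":0},
    {"hand":0,"x":0,"y":-2,"z":82,"yaw":0},
    {"hand":0,"x":0,"y":-2,"z":82,"yaw":0},
    {"hand":0,"x":0,"y":-2,"z":82,"yaw":0}
  ]
}}

```text
t: 3.15
tool_pos: [0.4951, -0.0399, 0.0099]
tool_rot: [-0.062, 0.998, -0.0, 0.001]
force: [0.0, 1.1, -0.3]
gripper_width: 0.003
grip_force: 0.0
```

Emit:
{"method": "step_arm", "body": {
  "deltas": [
    {"hand":0,"x":-8,"y":0,"z":0,"yaw":0},
    {"hand":0,"x":-14,"y":0,"z":0,"yaw":0},
    {"hand":0,"x":-19,"y":0,"z":0,"yaw":0},
    {"hand":0,"x":-24,"y":0,"z":0,"yaw":0},
    {"hand":0,"x":-29,"y":0,"z":0,"yaw":0},
    {"hand":0,"x":-34,"y":0,"z":0,"yaw":0},
    {"hand":0,"x":-39,"y":0,"z":0,"yaw":0},
    {"hand":0,"x":-44,"y":0,"z":0,"yaw":0},
    {"hand":0,"x":-49,"y":0,"z":0,"yaw":0},
    {"hand":0,"x":-53,"y":0,"z":0,"yaw":0},
    {"hand":0,"x":-56,"y":0,"z":0,"yaw":0},
    {"hand":0,"x":-58,"y":0,"z":0,"yaw":0}
  ]
}}

```text
t: 4.65
tool_pos: [0.5521, -0.0327, 0.0092]
tool_rot: [-0.062, 0.998, -0.0, -0.0]
force: [-1.6, -0.3, 0.5]
gripper_width: 0.003
grip_force: 1.0
```

```bash
python3 go.py -46 -35 10
python3 - <<'E'
from plant import viewer
import cv2
im,d=viewer.read_camera('side');cv2.imwrite('pics/crop2.png',cv2.resize(im[180:300,225:355],None,fx=5,fy=5,interpolation=cv2.INTER_CUBIC))
E
```

```text
(4.65, array([-56.3, -36.1]), np.float64(0.0092), array([-1.6, -0.3,  0.5]))
(array([-10.3,   1.1,  -0.8]), 'yaw', np.float64(-0.0))
```

View pics/crop2.png

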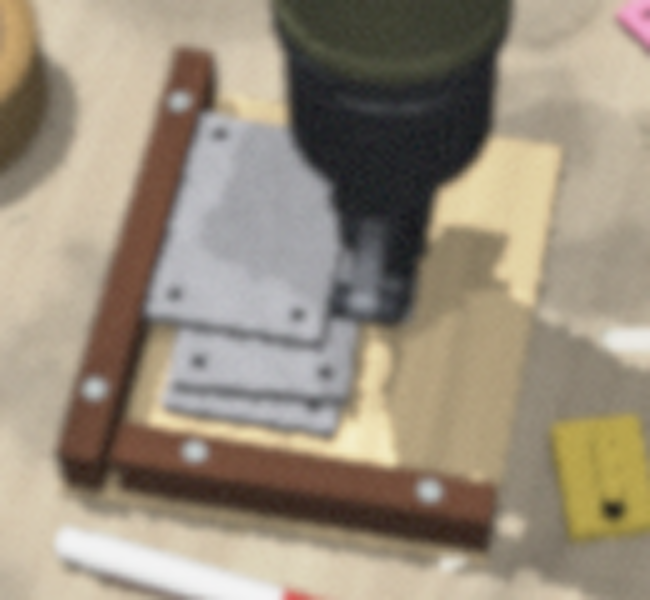

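The plates moved together in x: top plate edge at (165,300) is near the fence, with about 10 mm to go. I'll keep pushing slowly.

Emit:
{"method": "step_arm", "body": {
  "deltas": [
    {"hand":0,"x":-3,"y":0,"z":0,"yaw":0},
    {"hand":0,"x":-5,"y":0,"z":0,"yaw":0},
    {"hand":0,"x":-7,"y":0,"z":0,"yaw":0},
    {"hand":0,"x":-8,"y":0,"z":0,"yaw":0},
    {"hand":0,"x":-9,"y":0,"z":0,"yaw":0},
    {"hand":0,"x":-9,"y":0,"z":0,"yaw":0}
  ]
}}

```text
t: 5.45
tool_pos: [0.5591, -0.0317, 0.0091]
tool_rot: [-0.062, 0.998, -0.0, -0.002]
force: [-7.1, -0.6, 4.6]
gripper_width: -0.005
grip_force: 3.5
```

Emit:
{"method": "step_arm", "body": {
  "deltas": [
    {"hand":0,"x":-2,"y":0,"z":0,"yaw":0},
    {"hand":0,"x":-4,"y":0,"z":0,"yaw":0},
    {"hand":0,"x":-4,"y":0,"z":0,"yaw":0},
    {"hand":0,"x":-4,"y":0,"z":0,"yaw":0}
  ]
}}

```text
t: 5.95
tool_pos: [0.5604, -0.0308, 0.0087]
tool_rot: [-0.062, 0.998, 0.0, -0.004]
force: [-12.6, 1.3, 7.6]
gripper_width: -0.0
grip_force: 6.3
```

```bash
python3 go.py -46 -35 10
```

```text
(5.95, array([-47.9, -35.2]), np.float64(0.0087), array([-12.6,   1.3,   7.6]))
(array([-1.8,  0.2, -1.4]), 'yaw', np.float64(0.0))
```

Emit:
{"method": "step_arm", "body": {
  "deltas": [
    {"hand":0,"x":14,"y":0,"z":0,"yaw":0},
    {"hand":0,"x":16,"y":0,"z":-10,"yaw":0},
    {"hand":0,"x":16,"y":-20,"z":-50,"yaw":0},
    {"hand":0,"x":0,"y":-60,"z":-50,"yaw":0},
    {"hand":0,"x":-25,"y":-95,"z":-50,"yaw":0},
    {"hand":0,"x":-44,"y":-103,"z":-50,"yaw":0},
    {"hand":0,"x":-44,"y":-103,"z":-50,"yaw":0},
    {"hand":0,"x":-44,"y":-103,"z":-50,"yaw":0}
  ]
}}

```text
t: 6.95
tool_pos: [0.6212, -0.1272, 0.0596]
tool_rot: [-0.062, 0.998, 0.0, 0.0]
force: [-0.1, 0.0, -0.9]
gripper_width: -0.001
grip_force: 0.0
```

```bash
python3 go.py 0 -138 10
python3 - <<'E'
from plant import viewer
import cv2
im,d=viewer.read_camera('side');cv2.imwrite('pics/crop3.png',cv2.resize(im[180:300,225:355],None,fx=5,fy=5,interpolation=cv2.INTER_CUBIC))
E
```

```text
(6.95, array([   0.6, -138.4]), np.float64(0.0596), array([-0.1,  0. , -0.9]))
(array([ 0.6,  0.4, 49.6]), 'yaw', np.float64(0.0))
```

View pics/crop3.png

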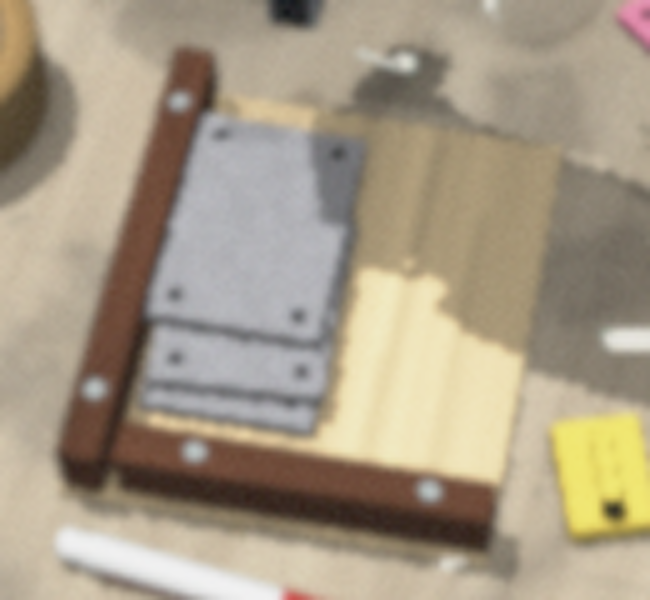

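The three plates are now aligned on the far fence (left edges along (150,320)) and staggered only in y. Next I'll descend and push +y.

Emit:
{"method": "step_arm", "body": {
  "deltas": [
    {"hand":0,"x":0,"y":0,"z":25,"yaw":0},
    {"hand":0,"x":0,"y":0,"z":42,"yaw":0},
    {"hand":0,"x":0,"y":0,"z":49,"yaw":0},
    {"hand":0,"x":0,"y":0,"z":49,"yaw":0},
    {"hand":0,"x":0,"y":8,"z":49,"yaw":0},
    {"hand":0,"x":0,"y":14,"z":49,"yaw":0},
    {"hand":0,"x":0,"y":19,"z":49,"yaw":0},
    {"hand":0,"x":0,"y":24,"z":49,"yaw":0},
    {"hand":0,"x":0,"y":29,"z":49,"yaw":0},
    {"hand":0,"x":0,"y":34,"z":49,"yaw":0},
    {"hand":0,"x":0,"y":39,"z":49,"yaw":0},
    {"hand":0,"x":0,"y":42,"z":49,"yaw":0}
  ]
}}

```text
t: 8.5
tool_pos: [0.6163, -0.0857, 0.0103]
tool_rot: [-0.062, 0.998, 0.0, -0.0]
force: [-0.7, -0.9, 0.2]
gripper_width: -0.0
grip_force: 0.4
```

Emit:
{"method": "step_arm", "body": {
  "deltas": [
    {"hand":0,"x":0,"y":4,"z":0,"yaw":0},
    {"hand":0,"x":0,"y":8,"z":0,"yaw":0},
    {"hand":0,"x":0,"y":12,"z":0,"yaw":0},
    {"hand":0,"x":0,"y":15,"z":0,"yaw":0},
    {"hand":0,"x":0,"y":18,"z":0,"yaw":0},
    {"hand":0,"x":0,"y":20,"z":0,"yaw":0},
    {"hand":0,"x":0,"y":22,"z":0,"yaw":0},
    {"hand":0,"x":0,"y":22,"z":0,"yaw":0}
  ]
}}

```text
t: 9.5
tool_pos: [0.6136, -0.064, 0.0103]
tool_rot: [-0.062, 0.998, 0.0, -0.0]
force: [-0.3, -0.3, 0.8]
gripper_width: 0.001
grip_force: 0.2
```

```bash
python3 go.py 0 -64 10
```

```text
(9.5, array([  0.8, -74.8]), np.float64(0.0103), array([-0.3, -0.3,  0.8]))
(array([ 0.8, 10.8,  0.3]), 'yaw', np.float64(-0.0))
```

Emit:
{"method": "step_arm", "body": {
  "deltas": [
    {"hand":0,"x":0,"y":3,"z":0,"yaw":0},
    {"hand":0,"x":0,"y":6,"z":0,"yaw":0},
    {"hand":0,"x":0,"y":8,"z":0,"yaw":0},
    {"hand":0,"x":0,"y":10,"z":0,"yaw":0},
    {"hand":0,"x":0,"y":11,"z":0,"yaw":0},
    {"hand":0,"x":0,"y":11,"z":0,"yaw":0}
  ]
}}

```text
t: 10.25
tool_pos: [0.6117, -0.0569, 0.0103]
tool_rot: [-0.061, 0.998, -0.002, -0.001]
force: [-0.9, -9.7, -0.2]
gripper_width: 0.003
grip_force: 4.5
```

```bash
python3 go.py 0 -64 10
python3 - <<'E'
from plant import viewer
import cv2
im,d=viewer.read_camera('side');cv2.imwrite('pics/crop4.png',cv2.resize(im[180:300,225:355],None,fx=5,fy=5,interpolation=cv2.INTER_CUBIC))
E
```

```text
(10.25, array([ -0.1, -67.5]), np.float64(0.0103), array([-0.9, -9.7, -0.2]))
(array([-0.1,  3.5,  0.3]), 'yaw', np.float64(-0.003))
```

View pics/crop4.png

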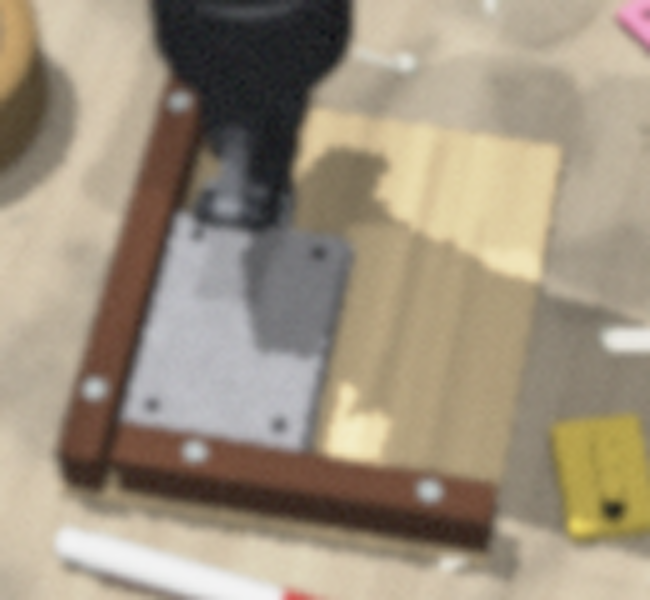

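The stack is against both fences. I'll press a little more, back off, then repeat the x tap.

Emit:
{"method": "step_arm", "body": {
  "deltas": [
    {"hand":0,"x":0,"y":2,"z":0,"yaw":0},
    {"hand":0,"x":0,"y":4,"z":0,"yaw":0},
    {"hand":0,"x":0,"y":4,"z":0,"yaw":0}
  ]
}}

```text
t: 10.68
tool_pos: [0.6107, -0.0564, 0.0103]
tool_rot: [-0.06, 0.998, -0.004, -0.001]
force: [-2.2, -15.8, 1.7]
gripper_width: -0.006
grip_force: 7.9
```

Emit:
{"method": "step_arm", "body": {
  "deltas": [
    {"hand":0,"x":0,"y":-14,"z":0,"yaw":0},
    {"hand":0,"x":0,"y":-20,"z":-10,"yaw":0},
    {"hand":0,"x":0,"y":-20,"z":-50,"yaw":0},
    {"hand":0,"x":40,"y":20,"z":-50,"yaw":0},
    {"hand":0,"x":70,"y":55,"z":-50,"yaw":0},
    {"hand":0,"x":70,"y":63,"z":-50,"yaw":0},
    {"hand":0,"x":70,"y":63,"z":-50,"yaw":0},
    {"hand":0,"x":70,"y":63,"z":-50,"yaw":0}
  ]
}}

```text
t: 11.68
tool_pos: [0.5357, 0.0037, 0.0605]
tool_rot: [-0.062, 0.998, -0.0, 0.001]
force: [-0.0, -0.3, -0.4]
gripper_width: -0.003
grip_force: 0.0
```

```bash
python3 go.py -52 0 10
```

```text
(11.675, array([-68. ,   2.1]), np.float64(0.0605), array([-0. , -0.3, -0.4]))
(array([-16. ,  -2. ,  50.5]), 'yaw', np.float64(-0.001))
```

Emit:
{"method": "step_arm", "body": {
  "deltas": [
    {"hand":0,"x":0,"y":-2,"z":25,"yaw":0},
    {"hand":0,"x":0,"y":-2,"z":43,"yaw":0},
    {"hand":0,"x":0,"y":-2,"z":50,"yaw":0},
    {"hand":0,"x":0,"y":-2,"z":50,"yaw":0},
    {"hand":0,"x":-6,"y":-2,"z":50,"yaw":0},
    {"hand":0,"x":-11,"y":-2,"z":50,"yaw":0},
    {"hand":0,"x":-15,"y":-2,"z":50,"yaw":0},
    {"hand":0,"x":-18,"y":-2,"z":50,"yaw":0},
    {"hand":0,"x":-21,"y":-2,"z":50,"yaw":0},
    {"hand":0,"x":-23,"y":-2,"z":50,"yaw":0},
    {"hand":0,"x":-24,"y":-2,"z":50,"yaw":0},
    {"hand":0,"x":-24,"y":-2,"z":50,"yaw":0}
  ]
}}

```text
t: 13.18
tool_pos: [0.5578, 0.0053, 0.0101]
tool_rot: [-0.062, 0.998, -0.0, -0.001]
force: [-3.6, 0.2, 1.0]
gripper_width: -0.003
grip_force: 1.9
```

```bash
python3 go.py -48 0 10
```

```text
(13.175, array([-46.,   1.]), np.float64(0.0101), array([-3.6,  0.2,  1. ]))
(array([ 2. , -1. ,  0.1]), 'yaw', np.float64(-0.0))
```

Emit:
{"method": "step_arm", "body": {
  "deltas": [
    {"hand":0,"x":-2,"y":0,"z":0,"yaw":0},
    {"hand":0,"x":-4,"y":0,"z":0,"yaw":0},
    {"hand":0,"x":-6,"y":0,"z":0,"yaw":0},
    {"hand":0,"x":-6,"y":0,"z":0,"yaw":0}
  ]
}}

```text
t: 13.68
tool_pos: [0.5586, 0.0056, 0.0095]
tool_rot: [-0.062, 0.998, -0.0, -0.006]
force: [-15.9, -0.5, 10.7]
gripper_width: 0.004
grip_force: 7.9
```

```bash
python3 go.py -48 0 10
```

```text
(13.675, array([-45.1,   1.1]), np.float64(0.0095), array([-15.9,  -0.5,  10.7]))
(array([ 2.9, -1.1, -0.5]), 'yaw', np.float64(-0.0))
```

Emit:
{"method": "step_arm", "body": {
  "deltas": [
    {"hand":0,"x":14,"y":0,"z":0,"yaw":0},
    {"hand":0,"x":20,"y":0,"z":-10,"yaw":0},
    {"hand":0,"x":20,"y":0,"z":-50,"yaw":0},
    {"hand":0,"x":10,"y":-40,"z":-70,"yaw":0},
    {"hand":0,"x":-20,"y":-75,"z":-70,"yaw":0},
    {"hand":0,"x":-54,"y":-110,"z":-60,"yaw":0},
    {"hand":0,"x":-54,"y":-110,"z":-55,"yaw":0},
    {"hand":0,"x":-54,"y":-110,"z":-50,"yaw":0},
    {"hand":0,"x":-54,"y":-110,"z":-50,"yaw":0}
  ]
}}

```text
t: 14.8
tool_pos: [0.631, -0.095, 0.0602]
tool_rot: [-0.063, 0.998, 0.0, -0.0]
force: [-0.8, 0.3, -0.6]
gripper_width: 0.003
grip_force: 0.0
```

```bash
python3 go.py 0 -82 10
python3 - <<'E'
from plant import viewer
import cv2
im,d=viewer.read_camera('side');cv2.imwrite('pics/crop5.png',cv2.resize(im[180:300,225:355],None,fx=5,fy=5,interpolation=cv2.INTER_CUBIC))
E
```

```text
(14.8, array([  14.3, -107.7]), np.float64(0.0602), array([-0.8,  0.3, -0.6]))
(array([14.2, 25.7, 50.3]), 'yaw', np.float64(0.001))
```

View pics/crop5.png

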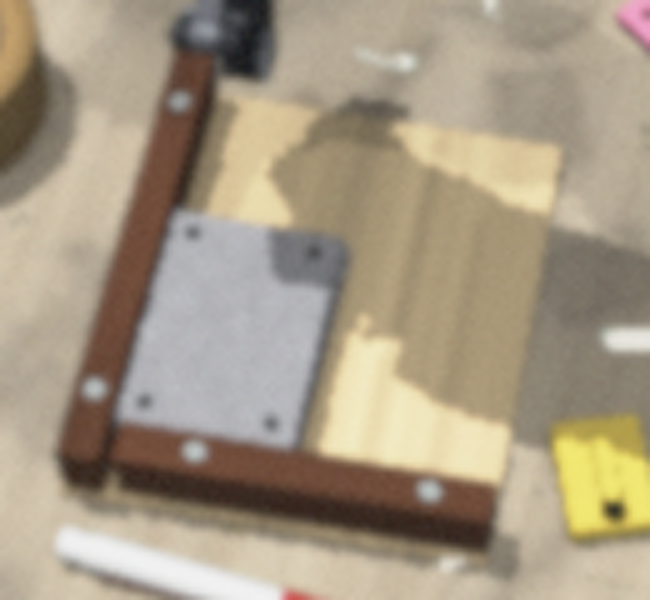

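The stack looks home. One last y tap, then inspect.

Emit:
{"method": "step_arm", "body": {
  "deltas": [
    {"hand":0,"x":14,"y":10,"z":0,"yaw":0},
    {"hand":0,"x":14,"y":23,"z":25,"yaw":0},
    {"hand":0,"x":14,"y":23,"z":43,"yaw":0},
    {"hand":0,"x":14,"y":23,"z":50,"yaw":0},
    {"hand":0,"x":14,"y":23,"z":50,"yaw":0},
    {"hand":0,"x":14,"y":29,"z":50,"yaw":0},
    {"hand":0,"x":14,"y":34,"z":50,"yaw":0},
    {"hand":0,"x":14,"y":38,"z":50,"yaw":0},
    {"hand":0,"x":14,"y":42,"z":50,"yaw":0},
    {"hand":0,"x":14,"y":45,"z":50,"yaw":0},
    {"hand":0,"x":14,"y":46,"z":50,"yaw":0},
    {"hand":0,"x":14,"y":46,"z":50,"yaw":0}
  ]
}}

```text
t: 16.35
tool_pos: [0.6128, -0.0558, 0.0106]
tool_rot: [-0.061, 0.998, -0.002, 0.001]
force: [1.3, -8.0, -0.4]
gripper_width: -0.0
grip_force: 3.9
```

```bash
python3 go.py 0 -64 10
```

```text
(16.35, array([  1. , -66.6]), np.float64(0.0106), array([ 1.3, -8. , -0.4]))
(array([1. , 2.6, 0.6]), 'yaw', np.float64(-0.003))
```

Emit:
{"method": "step_arm", "body": {
  "deltas": [
    {"hand":0,"x":0,"y":-14,"z":0,"yaw":0},
    {"hand":0,"x":0,"y":-25,"z":-10,"yaw":0},
    {"hand":0,"x":0,"y":-25,"z":-60,"yaw":0},
    {"hand":0,"x":0,"y":-25,"z":-115,"yaw":0},
    {"hand":0,"x":0,"y":-15,"z":-170,"yaw":0},
    {"hand":0,"x":-30,"y":15,"z":-200,"yaw":0},
    {"hand":0,"x":-60,"y":40,"z":-210,"yaw":0},
    {"hand":0,"x":-80,"y":55,"z":-210,"yaw":0},
    {"hand":0,"x":-80,"y":55,"z":-210,"yaw":0},
    {"hand":0,"x":-80,"y":55,"z":-210,"yaw":0},
    {"hand":0,"x":-80,"y":55,"z":-210,"yaw":0},
    {"hand":0,"x":-80,"y":55,"z":-210,"yaw":0}
  ]
}}

```text
t: 17.85
tool_pos: [0.6844, 0.0111, 0.2205]
tool_rot: [-0.061, 0.998, -0.0, 0.0]
force: [-0.2, -0.2, -0.1]
gripper_width: -0.001
grip_force: 0.0
```

```bash
python3 go.py 0 0 200
python3 - <<'E'
from plant import viewer
import cv2,numpy as np
im,d=viewer.read_camera('wrist');cv2.imwrite('pics/w2.png',im)
np.savez('/tmp/w2.npz',im=im,d=d,**{k:np.array(v) for k,v in viewer.camera_info('wrist').items()})
E
```

```text
(17.85, array([80.4, -9. ]), np.float64(0.2205), array([-0.2, -0.2, -0.1]))
(array([80.4,  8.9, 20.5]), 'yaw', np.float64(-0.001))
```

View pics/w2.png

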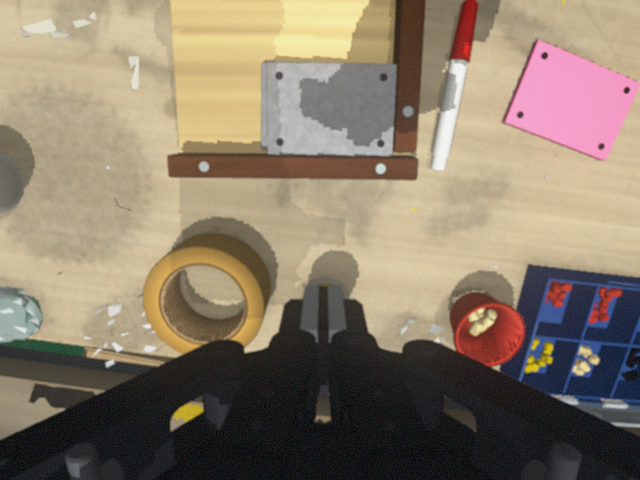

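The wrist view shows the stack snug against both fences, with the top plate from (264,62) to (395,155). I'll enlarge it to check the edges.

Run:
```python
import cv2,numpy as np
im=np.load('/tmp/w2.npz')['im'];cv2.imwrite('pics/w2c.png',cv2.resize(im[50:165,255:410],None,fx=5,fy=5,interpolation=cv2.INTER_CUBIC))
```

```text
(no output)
```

View pics/w2c.png

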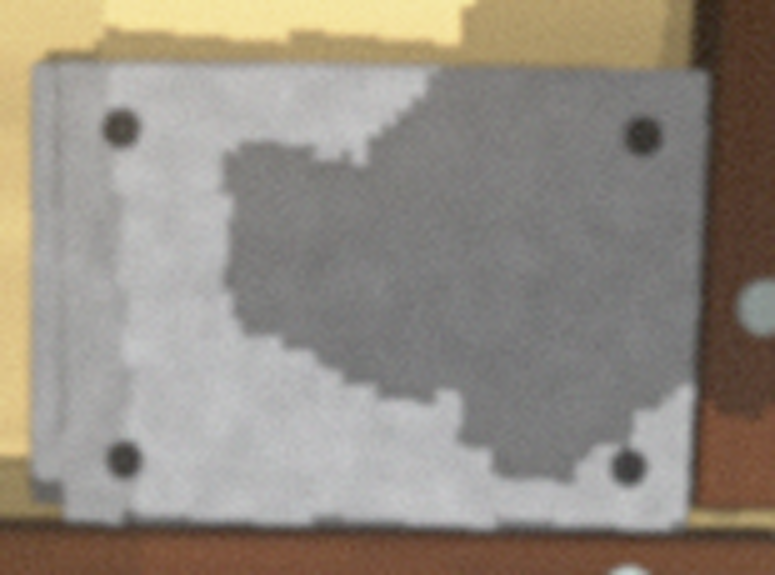

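Run:
```python
from go import *
c=dict(np.load('/tmp/w2.npz'))
f=lambda q,z:(Rs.T@(p2w(c,[np.array(q)/5+[255,50]-.4],z)[0][:2]-S)*1000).round(1)
for n,q,z in [('TL',(58,65),.03),('TR',(708,70),.03),('BR',(688,525),.03),('BL',(65,520),.03),('hTL',(121,128),.03),('hTR',(643,136),.03),('hBR',(627,467),.03),('hBL',(123,460),.03)]: print(n,f(q,z))
for z in (.022,.014): print(z,'strip +x',f((33,482),z),'-x',f((33,65),z))
P=lambda x,y,z:(w2p(c,[np.r_[S+Rs@np.array([x,y])/1000,z]])[0]-[255,50])*5
d=c['d']; 
for r in range(80,140,15): print(r,[round(float(v),4) for v in d[r,258:272]])
im=c['im'];print(im[100,256:275].mean(1).astype(int), im[140:158,264].mean(1).astype(int))
```

```text
TL [-33.3 -52.5]
TR [-32.6  46.3]
BR [35.8 45.8]
BL [ 35.  -53.5]
hTL [-24.1 -43.1]
hTR [-23.   36.7]
hBR [26.8 35.7]
hBL [ 25.7 -44. ]
0.022 strip +x [ 29.4 -59.6] -x [-34.5 -57.4]
0.014 strip +x [ 29.8 -60.8] -x [-35.6 -58.5]
80 [0.3344, 0.3355, 0.3344, 0.3288, 0.3269, 0.3274, 0.3273, 0.3261, 0.3271, 0.3127, 0.3114, 0.3124, 0.3123, 0.3123]
95 [0.3374, 0.3363, 0.3373, 0.3312, 0.3299, 0.3313, 0.3306, 0.3307, 0.3294, 0.3145, 0.3152, 0.3143, 0.3148, 0.3153]
110 [0.341, 0.3406, 0.3423, 0.3337, 0.3334, 0.3337, 0.3332, 0.3341, 0.3336, 0.3194, 0.3186, 0.3173, 0.318, 0.3176]
125 [0.3422, 0.3442, 0.3453, 0.3447, 0.3364, 0.3363, 0.3358, 0.3366, 0.3369, 0.3372, 0.3218, 0.3215, 0.3199, 0.3212]
[188 185 184 188 180 167 167 167 167 163 159 159 164 164 162 165 159 155
 156] [161 166 164 165 162 150 124 100 100  99 106 115 110  84  65  54  68  75]
```

The low plate sticks out about 6 mm in -y, as the lighter strip at crop x 33–58 is at z≈14 mm. The tapered finger back pressed only the upper two. I'll turn the tool a quarter so the straight finger sides do the y push, and go lower.

```bash
sed -i 's/S=np.array.*; th=.*/S=np.array([.605,.0073]); th=np.radians(6.2)/' go.py; python3 go.py 0 -85 60; python3 -c "
from plant import sense;print(sense()['joint_positions'])"
```

```text
(17.9, array([79.5, -4.5]), np.float64(0.2205), array([-1.1, -1.1, -0.3]))
(array([ 80.7, -79.2, 160.5]), 'yaw', np.float64(0.015))
[ 0.00504102  0.60539508 -0.10574716  1.33933618  0.06472765  1.20014318
  1.58864387]
```

Emit:
{"method": "step_arm", "body": {
  "deltas": [
    {"hand":0,"x":20,"y":-20,"z":0,"yaw":0.175},
    {"hand":0,"x":40,"y":-40,"z":0,"yaw":0.35},
    {"hand":0,"x":60,"y":-60,"z":0,"yaw":0.525},
    {"hand":0,"x":80,"y":-80,"z":0,"yaw":0.7},
    {"hand":0,"x":80,"y":-80,"z":20,"yaw":0.875},
    {"hand":0,"x":80,"y":-80,"z":40,"yaw":1.05},
    {"hand":0,"x":80,"y":-80,"z":65,"yaw":1.225},
    {"hand":0,"x":80,"y":-80,"z":90,"yaw":1.4},
    {"hand":0,"x":80,"y":-80,"z":120,"yaw":1.575},
    {"hand":0,"x":80,"y":-80,"z":145,"yaw":1.585},
    {"hand":0,"x":80,"y":-80,"z":160,"yaw":1.585},
    {"hand":0,"x":80,"y":-80,"z":160,"yaw":1.585}
  ]
}}

```text
t: 19.4
tool_pos: [0.6147, -0.0772, 0.0595]
tool_rot: [0.667, 0.745, -0.0, -0.001]
force: [-0.4, -0.6, -0.2]
gripper_width: 0.001
grip_force: 0.0
```

```bash
python3 go.py 0 -85 8
```

```text
(19.4, array([  0.5, -85.1]), np.float64(0.0595), array([-0.4, -0.6, -0.2]))
(array([ 0. , -0.4, 51.5]), 'yaw', np.float64(-1.569))
```

Now tool x is seat +y. I'll descend to about 7.5 mm and push.

Emit:
{"method": "step_arm", "body": {
  "deltas": [
    {"hand":0,"x":0,"y":0,"z":25,"yaw":0},
    {"hand":0,"x":0,"y":0,"z":44,"yaw":0},
    {"hand":0,"x":0,"y":0,"z":50,"yaw":0},
    {"hand":0,"x":0,"y":0,"z":52,"yaw":0},
    {"hand":0,"x":0,"y":0,"z":52,"yaw":0},
    {"hand":0,"x":6,"y":0,"z":52,"yaw":0},
    {"hand":0,"x":11,"y":0,"z":52,"yaw":0},
    {"hand":0,"x":15,"y":0,"z":52,"yaw":0},
    {"hand":0,"x":18,"y":0,"z":52,"yaw":0},
    {"hand":0,"x":20,"y":0,"z":52,"yaw":0},
    {"hand":0,"x":20,"y":0,"z":52,"yaw":0}
  ]
}}

```text
t: 20.78
tool_pos: [0.6132, -0.0577, 0.0084]
tool_rot: [0.667, 0.745, -0.0, 0.0]
force: [0.9, -2.2, 0.2]
gripper_width: 0.0
grip_force: 0.9
```

Emit:
{"method": "step_arm", "body": {
  "deltas": [
    {"hand":0,"x":2,"y":0,"z":0,"yaw":0},
    {"hand":0,"x":4,"y":0,"z":0,"yaw":0},
    {"hand":0,"x":4,"y":0,"z":0,"yaw":0},
    {"hand":0,"x":4,"y":0,"z":0,"yaw":0}
  ]
}}

```text
t: 21.28
tool_pos: [0.6128, -0.0535, 0.0084]
tool_rot: [0.667, 0.745, 0.0, 0.0]
force: [0.9, -2.9, 1.1]
gripper_width: 0.001
grip_force: 1.6
```

```bash
python3 go.py 0 -61 8
```

```text
(21.275, array([  1.1, -61.3]), np.float64(0.0084), array([ 0.9, -2.9,  1.1]))
(array([ 0.3, -1.1,  0.4]), 'yaw', np.float64(-1.569))
```

Force of about 2–3 N means the low plate is sliding. I'll continue.

Emit:
{"method": "step_arm", "body": {
  "deltas": [
    {"hand":0,"x":2,"y":0,"z":0,"yaw":0},
    {"hand":0,"x":4,"y":0,"z":0,"yaw":0},
    {"hand":0,"x":5,"y":0,"z":0,"yaw":0},
    {"hand":0,"x":5,"y":0,"z":0,"yaw":0}
  ]
}}

```text
t: 21.78
tool_pos: [0.613, -0.0533, 0.0087]
tool_rot: [0.668, 0.744, -0.001, 0.003]
force: [2.7, -12.9, -1.4]
gripper_width: 0.002
grip_force: 6.6
```

```bash
python3 go.py 0 -61 8
```

```text
(21.775, array([  1.4, -61.1]), np.float64(0.0087), array([  2.7, -12.9,  -1.4]))
(array([ 0.1, -1.4,  0.7]), 'yaw', np.float64(-1.572))
```

Emit:
{"method": "step_arm", "body": {
  "deltas": [
    {"hand":0,"x":3,"y":0,"z":0,"yaw":0},
    {"hand":0,"x":3,"y":0,"z":0,"yaw":0},
    {"hand":0,"x":-12,"y":0,"z":0,"yaw":0},
    {"hand":0,"x":-16,"y":0,"z":-10,"yaw":0},
    {"hand":0,"x":-16,"y":0,"z":-50,"yaw":-0.175},
    {"hand":0,"x":0,"y":-20,"z":-65,"yaw":-0.35},
    {"hand":0,"x":15,"y":-40,"z":-65,"yaw":-0.525},
    {"hand":0,"x":30,"y":-60,"z":-65,"yaw":-0.7},
    {"hand":0,"x":45,"y":-78,"z":-65,"yaw":-0.875},
    {"hand":0,"x":57,"y":-78,"z":-65,"yaw":-1.05},
    {"hand":0,"x":57,"y":-78,"z":-65,"yaw":-1.225},
    {"hand":0,"x":57,"y":-78,"z":-65,"yaw":-1.4}
  ]
}}

```text
t: 23.28
tool_pos: [0.528, 0.0012, 0.074]
tool_rot: [0.027, 1.0, 0.0, -0.0]
force: [0.0, -1.0, 0.8]
gripper_width: 0.003
grip_force: 0.0
```

```bash
python3 go.py -68 0 8
```

```text
(23.275, array([-77.2,   2.2]), np.float64(0.074), array([ 0. , -1. ,  0.8]))
(array([-9.4, -0.8, 66. ]), 'yaw', np.float64(-0.161))
```

Emit:
{"method": "step_arm", "body": {
  "deltas": [
    {"hand":0,"x":0,"y":-2,"z":20,"yaw":-0.16},
    {"hand":0,"x":0,"y":-2,"z":45,"yaw":-0.16},
    {"hand":0,"x":0,"y":-2,"z":60,"yaw":-0.16},
    {"hand":0,"x":0,"y":-2,"z":66,"yaw":-0.16},
    {"hand":0,"x":0,"y":-2,"z":66,"yaw":-0.16}
  ]
}}

```text
t: 23.9
tool_pos: [0.5282, -0.0019, 0.0074]
tool_rot: [-0.05, 0.999, -0.0, -0.0]
force: [-0.3, -0.1, -0.0]
gripper_width: 0.002
grip_force: 0.0
```

Emit:
{"method": "step_arm", "body": {
  "deltas": [
    {"hand":0,"x":-8,"y":0,"z":0,"yaw":0},
    {"hand":0,"x":-15,"y":0,"z":0,"yaw":0},
    {"hand":0,"x":-20,"y":0,"z":0,"yaw":0},
    {"hand":0,"x":-24,"y":0,"z":0,"yaw":0},
    {"hand":0,"x":-27,"y":0,"z":0,"yaw":0},
    {"hand":0,"x":-29,"y":0,"z":0,"yaw":0},
    {"hand":0,"x":-30,"y":0,"z":0,"yaw":0},
    {"hand":0,"x":-30,"y":0,"z":0,"yaw":0}
  ]
}}

```text
t: 24.9
tool_pos: [0.558, 0.0007, 0.0073]
tool_rot: [-0.05, 0.999, -0.0, -0.0]
force: [0.2, 0.3, 0.4]
gripper_width: 0.003
grip_force: 0.0
```

```bash
python3 go.py -46 0 8
```

```text
(24.9, array([-47.4,  -1.5]), np.float64(0.0073), array([0.2, 0.3, 0.4]))
(array([-1.4,  1.5, -0.7]), 'yaw', np.float64(-0.009))
```

Emit:
{"method": "step_arm", "body": {
  "deltas": [
    {"hand":0,"x":-2,"y":0,"z":0,"yaw":0},
    {"hand":0,"x":-4,"y":0,"z":0,"yaw":0},
    {"hand":0,"x":-6,"y":0,"z":0,"yaw":0},
    {"hand":0,"x":-6,"y":0,"z":0,"yaw":0}
  ]
}}

```text
t: 25.4
tool_pos: [0.5594, 0.0008, 0.0067]
tool_rot: [-0.05, 0.999, -0.0, -0.004]
force: [-11.4, 0.3, 7.2]
gripper_width: -0.002
grip_force: 5.7
```

```bash
python3 go.py -46 0 8
```

```text
(25.4, array([-46. ,  -1.6]), np.float64(0.0067), array([-11.4,   0.3,   7.2]))
(array([ 0. ,  1.6, -1.3]), 'yaw', np.float64(-0.009))
```

Emit:
{"method": "step_arm", "body": {
  "deltas": [
    {"hand":0,"x":-2,"y":0,"z":0,"yaw":0},
    {"hand":0,"x":-2,"y":0,"z":0,"yaw":0},
    {"hand":0,"x":14,"y":0,"z":0,"yaw":0},
    {"hand":0,"x":20,"y":0,"z":-10,"yaw":0},
    {"hand":0,"x":20,"y":0,"z":-60,"yaw":0},
    {"hand":0,"x":0,"y":-20,"z":-120,"yaw":0},
    {"hand":0,"x":-40,"y":-40,"z":-175,"yaw":0},
    {"hand":0,"x":-75,"y":-48,"z":-210,"yaw":0},
    {"hand":0,"x":-75,"y":-48,"z":-210,"yaw":0},
    {"hand":0,"x":-75,"y":-48,"z":-210,"yaw":0},
    {"hand":0,"x":-75,"y":-48,"z":-210,"yaw":0}
  ]
}}

```text
t: 26.78
tool_pos: [0.6419, -0.0387, 0.2161]
tool_rot: [-0.05, 0.999, 0.0, -0.001]
force: [-0.2, -0.0, -0.2]
gripper_width: -0.004
grip_force: 0.0
```

```bash
cat > hm.py <<'E'
from go import *
from plant import viewer
c=viewer.camera_info('wrist'); im,d=viewer.read_camera('wrist'); print(here())
k,kd=K(c); v,u=np.mgrid[0:300,0:640]
n=cv2.undistortPoints(np.stack([u,v],-1).reshape(-1,1,2).astype(float),k,kd)[:,0]
z=d[:300].ravel()[:,None]; R=cv2.Rodrigues(c['rvec'])[0]
W=(np.c_[n,np.ones(len(n))]*z-c['tvec'])@R
xy=(W[:,:2]-S)@Rs*1000; h=W[:,2]*1000; ok=z[:,0]>0
np.savez('/tmp/hm.npz',xy=xy,h=h,im=im,d=d)
def prof(ax,lo,hi,step,o):  # median height along an axis in a band of the other
    b=1-ax
    for a in np.arange(lo,hi,step):
        m=ok&(abs(xy[:,ax]-a-step/2)<step/2)&(xy[:,b]>o[0])&(xy[:,b]<o[1])
        print(f'{a+step/2:.1f}:{np.median(h[m]):.0f}({np.percentile(h[m],10):.0f},{np.percentile(h[m],90):.0f})' if m.any() else f'{a}:-',end=' ')
    print()
for o in [(-25,-10),(10,25)]: print('y edge, x in',o); prof(1,-64,-44,1,o)
for o in [(-40,-25),(0,15)]: print('x edge, y in',o); prof(0,-44,-26,1,o)
E
python3 hm.py
```

```text
(26.825, array([ 31.9, -49.8]), np.float64(0.2162), array([-0.8, -0.6, -0.5]))
y edge, x in (-25, -10)
-63.5:5(4,6) -62.5:5(4,6) -61.5:5(4,6) -60.5:5(4,6) -59.5:5(4,6) -58.5:5(4,6) -57.5:5(4,6) -56.5:5(5,6) -55.5:5(4,6) -54.5:5(4,6) -53.5:5(4,6) -52.5:5(4,6) -51.5:5(4,6) -50.5:29(28,29) -49.5:29(28,30) -48.5:29(29,30) -47.5:29(28,30) -46.5:30(28,30) -45.5:29(28,30) -44.5:29(29,30) 
y edge, x in (10, 25)
-63.5:5(5,7) -62.5:6(4,6) -61.5:5(4,222) -60.5:5(5,222) -59.5:6(4,223) -58.5:5(4,222) -57.5:5(4,6) -56.5:221(5,230) -55.5:222(5,230) -54.5:223(5,230) -53.5:222(5,230) -52.5:224(5,230) -51.5:223(6,230) -50.5:219(28,229) -49.5:223(29,230) -48.5:223(29,230) -47.5:223(29,230) -46.5:219(29,230) -45.5:223(29,230) -44.5:223(29,231) 
x edge, y in (-40, -25)
-43.5:5(4,6) -42.5:5(4,7) -41.5:5(4,6) -40.5:5(4,5) -39.5:5(4,6) -38.5:5(5,6) -37.5:5(4,6) -36.5:5(4,6) -35.5:5(4,6) -34.5:28(14,29) -33.5:29(28,30) -32.5:29(28,30) -31.5:29(28,30) -30.5:29(28,30) -29.5:29(28,31) -28.5:29(28,30) -27.5:29(28,30) -26.5:29(28,30) 
x edge, y in (0, 15)
-43.5:5(4,6) -42.5:5(4,6) -41.5:5(4,6) -40.5:5(4,6) -39.5:5(3,6) -38.5:5(4,5) -37.5:5(4,6) -36.5:5(4,6) -35.5:5(4,6) -34.5:29(28,30) -33.5:29(29,29) -32.5:29(28,30) -31.5:29(28,30) -30.5:29(28,30) -29.5:29(28,30) -28.5:29(28,30) -27.5:29(28,30) -26.5:29(28,30)
```

Run:
```python
import numpy as np
f=np.load('/tmp/hm.npz');xy,h,im=f['xy'],f['h'],f['im'][:300].reshape(-1,3).mean(1)
def prof(ax,lo,hi,o):
    for a in np.arange(lo,hi,1):
        m=(abs(xy[:,ax]-a)<.5)&(xy[:,1-ax]>o[0])&(xy[:,1-ax]<o[1])&(h<60)
        print(f'{a}:{np.median(h[m]):.0f}({h[m].min():.0f})' if m.any() else f'{a}:-',end=' ')
    print()
for o in [(-30,-15),(-10,5),(10,20)]: prof(1,43,56,o)
for o in [(-40,-25),(-10,0),(30,40)]: prof(0,30,42,o)
```

```text
43:29(28) 44:29(27) 45:29(27) 46:29(27) 47:29(28) 48:29(28) 49:31(27) 50:34(30) 51:35(33) 52:35(34) 53:35(34) 54:35(34) 55:35(33) 
43:29(28) 44:29(27) 45:29(27) 46:29(27) 47:29(28) 48:29(28) 49:31(26) 50:35(31) 51:35(33) 52:35(33) 53:35(34) 54:35(34) 55:35(34) 
43:29(28) 44:29(28) 45:29(28) 46:29(28) 47:29(27) 48:29(28) 49:30(27) 50:33(27) 51:35(33) 52:35(33) 53:35(34) 54:35(33) 55:35(34) 
30:29(28) 31:29(28) 32:29(28) 33:29(28) 34:29(28) 35:29(27) 36:33(29) 37:35(33) 38:35(33) 39:35(34) 40:35(34) 41:35(34) 
30:29(28) 31:29(28) 32:29(28) 33:29(27) 34:29(27) 35:29(28) 36:32(27) 37:35(33) 38:35(34) 39:35(33) 40:35(35) 41:35(34) 
30:29(28) 31:29(27) 32:30(28) 33:29(28) 34:29(28) 35:30(28) 36:33(28) 37:34(33) 38:35(33) 39:35(34) 40:35(34) 41:35(34)
```

There is no gap at either fence and no step at the open edges. The arm is clear of the stack, so I'm handing in.

```bash
python3 -c "
from plant import workorder;print(workorder.hand_in())"
```

```text
the job is handed in; nothing more can be done
None
```

I pushed the three plates home into the corner and handed the job in after about 27 s of robot time: the depth check showed no gap at either fence and the visible edges in line to within about 1 mm, with the arm clear of the stack.

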